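Find the full ballast tin and seat it in the toy excavator

TASK

One of the two look-alike closed tins is the filled counterweight of the toy excavator. Lift the left tin (left as seen from the robot) about 5 cm off the shelf, hold it there for a second to feel its weight, and stand it back in its place; then lift and hold the right tin likewise. Press the heavier tin gently, upright, into the counterweight bay behind the excavator's cab until it is fully home on the bay floor, and leave the lighter tin standing where it stood, without disturbing the other toys.

Things in the scene. Friction and masses are not known exactly. Their poses are not given: they have to be found in the camera images.
- tin_left: closed plain aluminium tin, upright block 44 (its x) by 64 (its y) by 72 high, flat lid, fixed; origin at the centre of its underside. Its twin looks the same, but one is filled and one nearly empty: masses 0.14 to 0.6 kg, differing by 0.15 kg or more; contents shift by 1 to 4 mm. Stands on the shelf at the robot's left (larger y).
- tin_right: closed plain aluminium tin, upright block 44 (its x) by 64 (its y) by 72 high, flat lid, fixed; origin at the centre of its underside. Its twin looks the same, but one is filled and one nearly empty: masses 0.14 to 0.6 kg, differing by 0.15 kg or more; contents shift by 1 to 4 mm. Stands on the shelf between the left tin and the excavator.
- shelf: low wide beech shelf, fixed, flat top at z = 0.060 m (500 along x, 1220 along y); origin on the table below its centre.
- excavator: orange plastic toy excavator, fixed to the shelf, 134 wide (x), about 300 long (y); front with cab and lever arm to its -y. Origin on its underside below the centre of the counterweight bay at its rear. Ahead of the bay (towards -y): engine hood 34 above the bay floor, from 42 mm off the bay centre; cab 60 above it, from 78 mm; arm beyond 95 mm.
- bay (a point): centre of the bay floor, 48 above the excavator's underside. The bay is an open-topped pocket 46.5 (its x) by 66.5 (its y) inside, 24 deep, walls 6 thick: a tin fits with 1.25 mm to spare on each side, long side along y, either way round. A seated tin has its underside at this point and stands 48 mm out of the bay. Do not load tin and excavator over 60 N.
- bay_mouth (a point): centre of the bay's mouth, 24 above bay, same axes. A steel leaf spring on the +x wall leans in from near the mouth to 5 mm at the bottom; it yields when the tin is pushed down (about 2 to 10 N beyond the tin's weight, which alone does not bring it home) and shoves the tin against the -x wall.
- daruma: round red ceramic money bank without a face, 82 across, 82 high, bystander; origin under its centre.
- prism: upright three-sided glass prism, 38 wide, 50 high, bystander; origin under its centre.
- ball_cup: bamboo ball-in-cup toy standing on its foot, 50 across, 117 high, bystander; origin under its centre.
- pan: aluminium toy pan, 92 across, 24 high, handle 70 long along its +y, bystander; origin under the pan's centre.
There are look-alikes about, which are no part of the job. What is shaped like the tin_right but pink, red or yellow is not meant.

How it is judged:
On the way, in this order (a step that is already met when the one before it is completed fails the run):
1. the left tin is held at least 30 mm clear of the shelf while the right one stands on the shelf (height (world z) of tin_left above 0.09 m and height (world z) of tin_right below 0.065 m and angle between tin_right's own z axis and vertical below 0.1 rad and contact force between tin_right and shelf above 0.3 N), for 0.6 s.
2. the left tin stands on the shelf again and the right one is held at least 30 mm clear (height (world z) of tin_right above 0.09 m and height (world z) of tin_left below 0.065 m and angle between tin_left's own z axis and vertical below 0.1 rad and contact force between tin_left and shelf above 0.3 N), for 0.6 s.
At the end, for the whole second after the job is handed in: Heavier tin at rest upright in the bay, underside within 2 mm of the bay floor, within 4 mm of its centre, in line within 0.1 rad; lighter tin (loads the shelf by under 3 N) stands upright at rest on the shelf within 50 mm of its start (((horizontal distance between tin_left and bay below 0.004 m and z of tin_left in the frame of bay between -0.002 and 0.002 m and angle between the y axis of tin_left and the y axis of bay, either way round below 0.1 rad and angle between each of tin_left, tin_right's own z axis and vertical below 0.08 rad and linear speed of each of tin_left, tin_right below 0.02 m/s and height (world z) of tin_right between 0.056 and 0.064 m and distance of tin_right from where it was at the start of the episode below 0.05 m and contact force between tin_right and shelf between 0.5 and 3 N) or (horizontal distance between tin_right and bay below 0.004 m and z of tin_right in the frame of bay between -0.002 and 0.002 m and angle between the y axis of tin_right and the y axis of bay, either way round below 0.1 rad and angle between each of tin_right, tin_left's own z axis and vertical below 0.08 rad and linear speed of each of tin_right, tin_left below 0.02 m/s and height (world z) of tin_left between 0.056 and 0.064 m and distance of tin_left from where it was at the start of the episode below 0.05 m and contact force between tin_left and shelf between 0.5 and 3 N))); the robot touches nothing.
It fails at once if a tin and the excavator pressed together with more than 60 N (contact force between any of tin_left, tin_right and excavator above 60 N).
It fails at once if a tin tipped by more than 0.5 rad (angle between any of tin_left, tin_right's own z axis and vertical above 0.5 rad).
It fails at once if another toy moved by more than 30 mm (distance of any of daruma, prism, ball_cup, pan from where it was at the start of the episode above 0.03 m).
It also fails if it takes over 72 s, if anything falls off the work surface, if the arm or the gripper's body presses on something with over 40 N, if the wrist force passes 120 N, or if a joint passes its speed limit or range.

ROBOT

A 7-joint arm with a two-finger parallel gripper is mounted at the origin on the work surface. World frame = base frame: x ahead of the robot, y to its left, z up, the work surface at z = 0. Lengths are in m, angles in rad, forces in N, time in s.
With the tool pointing down it reaches from about 0.4 to 0.85 m from the base axis. Payload 10.4 kg.
Tool frame: the origin (TCP) lies on the centre line of the jaws, within the pads' length; the fingertips stand 17 mm ahead of it and the grasp point (between the pads) lies 2 mm behind it (manip.tcp_to_tips is the distance from the TCP to the fingertips, in m); z points along the fingers, x is the direction in which the jaws open and shut, and the axes are right-handed (so a half turn about z gives the same grasp; the last joint's range is limited). The gripper opens to 85 mm and grips with 20 to 120 N. Pads are 22 mm wide; open, the fingers measure 114 mm over their backs; the gripper's body (76 mm by 85 mm) begins 54 mm behind the grasp point. The pads swing forward as they close: fully open they stand 13 mm farther back than shut.
Start: joints at [1.107, 0.332, -0.065, 1.46, 0.022, 1.35, -0.088], TCP at [0.267, -0.565, 0.248] pointing down, gripper open.
Joint ranges: [-2.6, 2.6], [-0.5, 2.12], [-1.47, 1.34], [0.16, 2.42], [-1.27, 4.41], [0.06, 2.06], [-2.6, 2.6]. Speed limits (rad/s): [2.22, 2.22, 2.79, 2.79, 3.14, 3.14, 3.14].

INTERFACE

Orientations are given as a unit quaternion [x, y, z, w].
In Python, from workcell import manip gives the robot as it stands.
- The arm moves only by the shell command python3 -m pendant 'ROWS' [FORCE]. ROWS is JSON, a list of rows, each a list of 3 entries, a list of its own where there are three numbers: the shift along the world's x, y, z in cm, then the turn, a rotation vector about the world's x, y, z in degrees, then the closure in counts, from 0 (fully open) to 255 (shut). A call has 1 to 12 rows; each row shifts and turns the pose as measured when the row begins; what a row does not reach is not made up. A row lasts 1/8 s, in which the tool goes at most 62.5 mm and 10.7 degrees, less where a joint would pass 70% of its speed; a pose out of reach is approached as far as the arm can. A call is refused whole if a number of a shift passes 6.25 or a number of a turn 10.7, either way. A call with a gripper value outside its range is refused whole. The fingers move at their own pace and stop on an object; FORCE is the grip in N (left out, the last holds). Time passes only in rows, so rows that do not move let the fingers close. It gives the time, the measured TCP pose, the force and the opening at its end, in the units of the state.
- manip.get_obs(): the state, without advancing time (a new reading comes with each control period).
- manip.camera(name): name is "side" or "top"; returns a dict with "pixels" (384x512x3 uint8, red, green, blue), "range_z" (384x512 float32, m along the optical axis (not along the pixel's ray), 0 where there is no reading), "K" (3x3 intrinsics, pixels), "dist" ([k1, k2, p1, p2, k3] as OpenCV has them; the pictures are not rectified), "origin" and "rotation" of the camera in the world. Camera axes: x right, y down, z forward; pixel columns grow to the right and rows downward; lengths in m; the calibration is good to about 2 mm. A picture is of the moment at which its call begins.
- manip.hand_in(): hands the job in, once; it reports no verdict.
The state is a dict: "clock": time; "joint_pos": joint angles; "joint_velocities": joint speeds; "tau": joint torques, N m; "position": TCP position; "ee_rot": TCP orientation; "ft_force": force on the tool from outside, world axes, zero at the start; "torque": the same for the moment, N m; "grip_width": opening from 0.0 (shut) to 1.0 (fully open).
Only numpy, scipy, OpenCV 4.12 (cv2) and the standard library are available. Lean on these libraries where they do the work, as an engineer would, in place of code of your own. Each camera call takes 0.05 s, during which the arm holds its last target.

## Working session

There is one attempt and no reset: what is moved stays moved. The work goes in short steps, Python scripts to look and compute and a shell command to move; the robot and the scene stay as the last step left them, time stands still between calls to the robot, and variables do not carry over. Pictures are saved under pics/ and viewed, and the job is handed in when it is done.

```bash
mkdir -p pics; ls; python3 - <<'E'
from workcell import manip
import cv2,numpy as np
print(manip.get_obs(), manip.tcp_to_tips)
for n in("side","top"):
    c=manip.camera(n); cv2.imwrite(f"pics/{n}0.png",c["pixels"][:,:,::-1]); np.savez(f"pics/{n}0.npz",**c)
    print(n,c["K"],c["dist"],c["origin"],c["rotation"])
E
```

```text
pics
{'clock': 0.0, 'joint_pos': array([ 1.10741413,  0.33286628, -0.06472784,  1.4609445 ,  0.02158492,
        1.34988437, -0.08847866]), 'joint_velocities': array([ 4.27942861e-04,  4.21134150e-04, -7.70826355e-04,  4.94248816e-05,
       -3.24308323e-04,  7.19519731e-04, -2.40070663e-04]), 'tau': array([-2.68947595e-03, -6.25455809e+01,  4.74315241e-02, -3.91606414e+01,
        1.59087055e-02,  1.00617937e-02, -1.62662045e-04]), 'position': array([ 0.26652112, -0.56493833,  0.24751795]), 'ee_rot': array([ 8.44602116e-01, -5.35394033e-01, -6.05226931e-04, -3.59226257e-04]), 'ft_force': array([-1.04258389,  0.13088787, -0.18616808]), 'torque': array([ 0.02478605, -0.02675424,  0.01708905]), 'grip_width': 1.0015225819269358} 0.017
side [[445.72901099   0.         255.39687462]
 [  0.         445.72901099 186.72410865]
 [  0.           0.           1.        ]] [-0.09248638  0.          0.          0.          0.        ] [ 0.36021716 -1.03051922  0.74623762] [ 0.86887013 -0.06064471  0.02403633 -0.49072312]
top [[456.72773664   0.         252.43121613]
 [  0.         456.72773664 191.06281581]
 [  0.           0.           1.        ]] [-0.05248849  0.          0.          0.          0.        ] [0.35116633 0.08655299 1.48763748] [ 0.71165899 -0.70116966  0.03667092 -0.02361828]
```

View pics/side0.png

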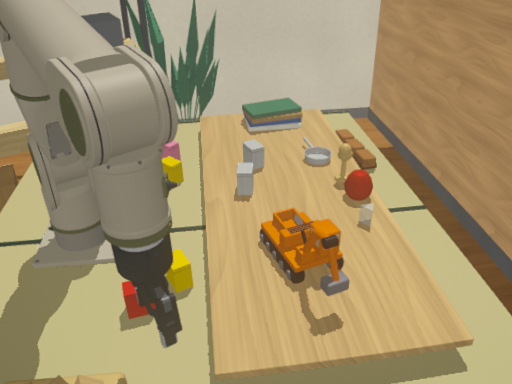

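View pics/top0.png

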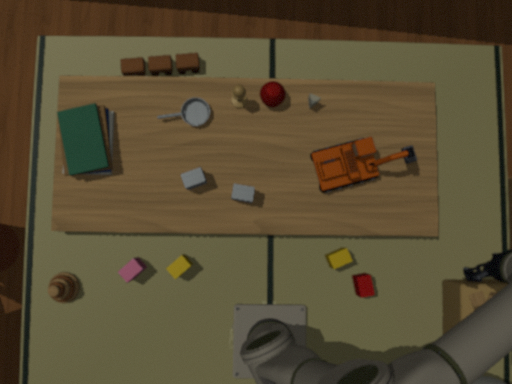

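The top view has +x up and +y left. The grey tins are at about (194,178) for the left and (243,193) for the right. The excavator's bay is near (330,169), with its arm pointing right (-y). Next I'll measure these with depth.

```bash
cat > h.py <<'E'
import numpy as np,cv2
from scipy.spatial.transform import Rotation as R
def load(n): 
    d=np.load(f"pics/{n}.npz"); return {k:d[k] for k in d}
def pts(c):
    h,w=c["range_z"].shape
    u,v=np.meshgrid(np.arange(w),np.arange(h))
    p=cv2.undistortPoints(np.stack([u,v],-1).reshape(-1,1,2).astype(np.float64),c["K"],c["dist"]).reshape(h,w,2)
    z=c["range_z"]
    P=np.dstack([p[...,0]*z,p[...,1]*z,z])
    W=P@R.from_quat(c["rotation"]).as_matrix().T+c["origin"]
    W[z==0]=np.nan
    return W
def ray(c,uv,z):
    p=cv2.undistortPoints(np.array(uv,float).reshape(-1,1,2),c["K"],c["dist"]).reshape(-1,2)
    d=np.c_[p,np.ones(len(p))]@R.from_quat(c["rotation"]).as_matrix().T
    return c["origin"]+d*((z-c["origin"][2])/d[:,2])[:,None]
def proj(c,X):
    Rm=R.from_quat(c["rotation"]).as_matrix()
    rv=cv2.Rodrigues(Rm.T)[0]; t=-Rm.T@c["origin"]
    return cv2.projectPoints(np.array(X,float).reshape(-1,1,3),rv,t,c["K"],c["dist"])[0].reshape(-1,2)
E
python3 - <<'E'
from h import *
for n in("top0","side0"):
    c=load(n);W=pts(c);
    z=W[...,2]
    # shelf z
    if n=="top0":print("shelf",np.nanmedian(z[200:225,280:400]), np.nanmedian(z[120:150,200:300]))
    else: print("shelf",np.nanmedian(z[300:330,220:290]))
    print("table", np.nanmedian(z[245:255,200:260]) if n=="top0" else '')
    for nm,xy in dict(left=(.46,.24),right=(.42,.12)).items(): pass
    m=(z>0.11)&(z<0.16)&(W[...,0]>.3)&(W[...,0]<.75)&(W[...,1]>-.0)&(W[...,1]<.5)
    k,l,s,ce=cv2.connectedComponentsWithStats(m.astype(np.uint8))
    for i in range(1,k):
        if s[i,4]>40:
            P=W[l==i]; q=P[P[:,2]>0.127]
            print(n,s[i],P.mean(0).round(4),np.median(P[:,2]), len(q), cv2.minAreaRect((q[:,:2]*1000).astype(np.float32)) if len(q)>5 else '')
    m=(z>0.11)&(W[...,0]>.3)&(W[...,0]<.75)&(W[...,1]<-.0)&(W[...,1]>-.5)
c=load("top0");p=c["pixels"]
cv2.imwrite("pics/topz.png",cv2.resize(p[130:220,160:270],None,fx=7,fy=6,interpolation=cv2.INTER_CUBIC)[:,:,::-1])
cv2.imwrite("pics/topex.png",cv2.resize(p[125:205,300:420],None,fx=6,fy=6,interpolation=cv2.INTER_CUBIC)[:,:,::-1])
c=load("side0");p=c["pixels"]
cv2.imwrite("pics/sideex.png",cv2.resize(p[200:300,245:355],None,fx=6,fy=6,interpolation=cv2.INTER_CUBIC)[:,:,::-1])
E
```

```text
shelf 0.0605974122909394 0.06070433950148835
table 0.0008170166997034656
top0 [181 168  25  21 339] [0.5037 0.2409 0.132 ] 0.13276880901456733 313 ((504.7765197753906, 241.89686584472656), (43.88809585571289, 64.4878921508789), 21.75440216064453)
top0 [231 184  24  19 326] [0.4616 0.0913 0.1325] 0.13264516253891223 313 ((462.21441650390625, 91.39035034179688), (63.416866302490234, 43.872615814208984), 80.95409393310547)
shelf 0.059487079143642374
table 
side0 [243 139  21  16 242] [0.5056 0.2305 0.1267] 0.12998145430051689 147 ((506.4290771484375, 237.538330078125), (45.15945053100586, 71.27481842041016), 22.68184471130371)
side0 [237 163  16  18 262] [0.4625 0.0778 0.1272] 0.13069150280888653 177 ((463.13360595703125, 88.15715026855469), (63.206886291503906, 43.23029708862305), 82.9193344116211)
```

View pics/topz.png

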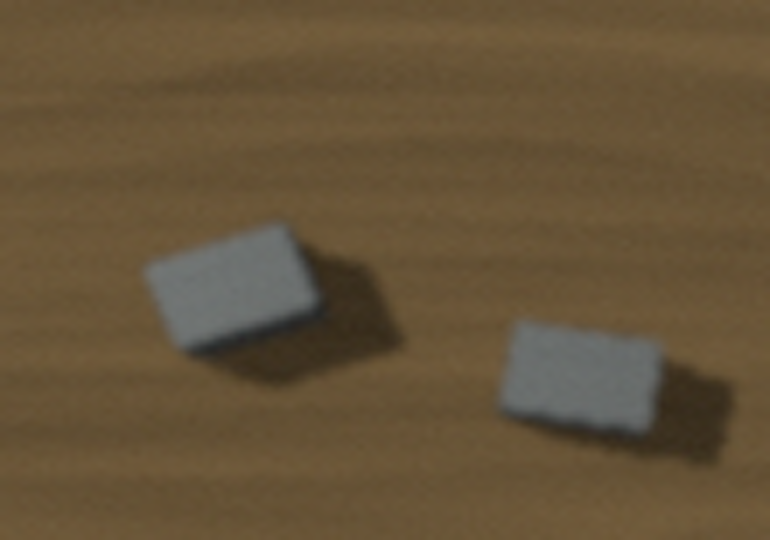

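View pics/topex.png

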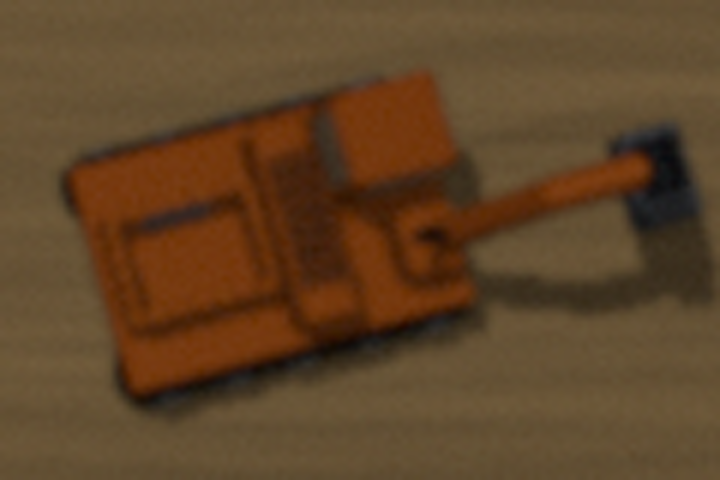

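View pics/sideex.png

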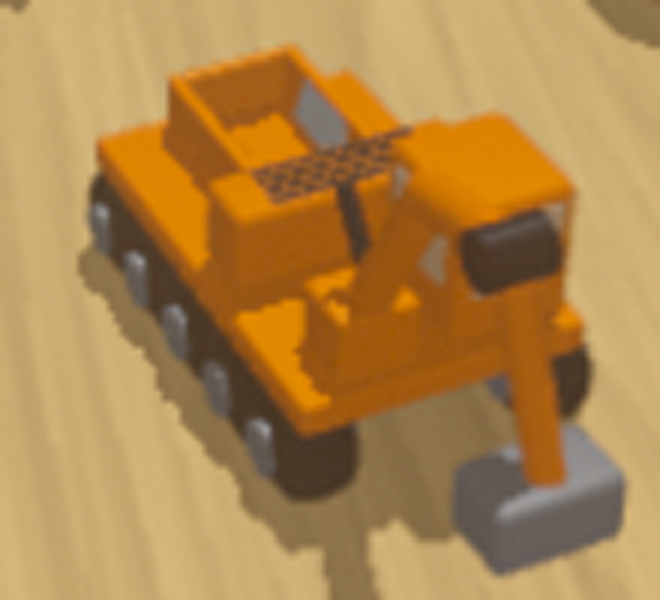

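```bash
cat >> h.py <<'E'
from scipy.ndimage import map_coordinates,gaussian_filter
from scipy.optimize import minimize
def rect(x,y,a,sx,sy,z,n=60):
    t=np.linspace(-.5,.5,n)[3:-3]
    e=np.r_[np.c_[t*sx,0*t-sy/2],np.c_[t*sx,0*t+sy/2],np.c_[0*t-sx/2,t*sy],np.c_[0*t+sx/2,t*sy]]
    c,s=np.cos(a),np.sin(a)
    return np.c_[x+c*e[:,0]-s*e[:,1],y+s*e[:,0]+c*e[:,1],np.full(len(e),z)]
def fit(c,p0,rects,sig=1.0,chan=None):
    im=c["pixels"].astype(float); im=im.mean(2) if chan is None else im@np.array(chan,float)
    g=np.hypot(gaussian_filter(im,sig,order=(0,1)),gaussian_filter(im,sig,order=(1,0)))
    def f(p):
        s=0
        for sx,sy,z,w in rects:
            uv=proj(c,rect(p[0]/1000,p[1]/1000,np.radians(p[2]),sx,sy,z))
            s-=w*map_coordinates(g,[uv[:,1],uv[:,0]],order=3).mean()
        return s
    best=None
    for dx in(-3,0,3):
        for dy in(-3,0,3):
            for da in(-4,0,4):
                r=minimize(f,np.array(p0)+[dx,dy,da],method="Nelder-Mead",options=dict(xatol=.02,fatol=1e-3))
                if best is None or r.fun<best.fun:best=r
    return best.x.round(2),round(best.fun,2)
E
python3 - <<'E'
from h import *
ct,cs=load("top0"),load("side0")
for n,c in(("top",ct),("side",cs)):
    print(n,"L",fit(c,(504.8,241.9,21.75),[(.044,.064,.132,1)]),"R",fit(c,(462.2,91.4,-9),[(.044,.064,.132,1)]))
# depth rim
for n,c in(("top",ct),("side",cs)):
    W=pts(c);x,y,z=W[...,0],W[...,1],W[...,2]
    m=(z>.122)&(z<.139)&(x>.35)&(x<.7)&(y>-.29)&(y<-.1)
    q=W[m]; print(n,m.sum(),cv2.minAreaRect((q[:,:2]*1000).astype(np.float32)))
    b=(z>.1)&(z<.116)&(x>.35)&(x<.7)&(y>-.29)&(y<-.1)
    v,u=np.where(m); print(u.min(),u.max(),v.min(),v.max())
    if n=="top":
        for r in range(145,195,2): print(r,' '.join(f"{int(round(k*1000)):3d}" for k in z[r,308:352:1]))
E
```

```text
top L (array([505.85, 241.72,  20.9 ]), np.float64(-14.12)) R (array([463.27,  91.24,  -9.99]), np.float64(-12.34))
side L (array([506.22, 238.45,  17.79]), np.float64(-14.81)) R (array([463.75,  90.06,  -9.59]), np.float64(-18.67))
top 349 ((554.525634765625, -212.6761932373047), (103.92945861816406, 159.15280151367188), 15.706038475036621)
317 369 144 179Traceback (most recent call last):
  File "<stdin>", line 13, in <module>
  File "<stdin>", line 13, in <genexpr>
ValueError: cannot convert float NaN to integer
```

```bash
python3 - <<'E'
from h import *
ct,cs=load("top0"),load("side0")
print(ray(ct,np.array([(125,225),(245,198),(285,295),(140,330)])/6.+[300,125],.132).round(4))
W=pts(ct);z=W[...,2]
for r in range(152,184,2): print(r,' '.join("  ." if np.isnan(k) else f"{int(round(k*1000)):3d}" for k in z[r,312:352:1]))
E
```

```text
[[ 0.5567 -0.1423  0.132 ]
 [ 0.5715 -0.2029  0.132 ]
 [ 0.5227 -0.223   0.132 ]
 [ 0.5039 -0.1498  0.132 ]]
152  86  89  91  92 106 111 110 106 107 107 112 109 114 106 106 105 111 110 113 110 109 112 107 109 112 113 106 105 110 124 135 145 139 142 148 146 141 145 139 144
154 113 110 107 109 109 110 105 114 115 104 109 105 113 109 107 109 109 113 103 107 108 113 112 111 110 113 111 108 110 117 122 138 139 139 143 140 144 144 144 142
156 110 110 111 113 107 113 110 107 105 103 114 108 107 109 106 107 111 107 110 114 107 110 104 113 134 135 131 132 133 130 120 135 143 145 149 144 143 147 141 137
158 100 108 109 103 103 112 107 111 108 110 112   . 109 107 111 105 131 133 136 132 128 128 131 131 128 115 115 104 127 132 132 127 136 140 144 141 140 149 140 145
160  86 107 107 105 107 108 111 111 106 130 139 133 130 136 135 133 131 126 131 125 127 119 119 109 111 108 109 107 113 129 134 134 123 137 145 141 144 145 142 145
162  64 101 108 110 119 133 138 132 134 124 115 114 127 122 119 114 111 108 111 101 111 106 112   . 104 102 108 107 105 127 128 135 118 129 141 145 143 137 143 148
164  60
[... 932 characters left out ...]
 128 131 130 115 112 109 112 129 138 139 146
176  62  64  60  65  57  97 108 113 120 130 131 134 111 111 103 109 105 136 133 129 132 135 135 133 123 116 109 106 105 113 111 107 107 109 107 109 120 131 136 144
178  61  57  60  59  59  60 107 111 109 121 133 133 134 133 135 135 138 123 112 108 102 114 108 110 110 108 108 109 108 106 114 104 110 113 113 109 107 128 137 146
180  58  66  64  61  62  61  57 105 110 110 118 104 112 113 107 112 108 112 110 108 115 109 113 109 109 109 106 107 109 109 110 109 105 110 109 111 112 115 111 106
182  57  61  62  61  55  62  58 101 109 108 109 108 109 110 109 111 114 111 110 108 113 108 110 112 111 107 109 112 110 109 108 103 104 110 108 108 108 111 112 102
```

```bash
cat >> h.py <<'E'
def bayfit(c,p0,verbose=False):
    """depth fit of rim annulus; p in mm,deg"""
    W=pts(c)
    X=np.array([[p0[0]/1000+dx,p0[1]/1000+dy,.12] for dx in(-.06,.06) for dy in(-.06,.06)])
    uv=proj(c,X); u0,v0=uv.min(0).astype(int);u1,v1=uv.max(0).astype(int)
    u,v=np.meshgrid(np.arange(u0,u1),np.arange(v0,v1)); z=W[v,u,2]
    sub=[(a,b) for a in(-.33,0,.33) for b in(-.33,0,.33)]
    S=np.stack([ray(c,np.stack([u+a,v+b],-1).reshape(-1,2),.132)[:,:2] for a,b in sub]) # 9,N,2
    z=z.ravel(); 
    def f(p):
        a=np.radians(p[2]);d=S-np.array(p[:2])/1000
        x=d[...,0]*np.cos(a)+d[...,1]*np.sin(a); y=-d[...,0]*np.sin(a)+d[...,1]*np.cos(a)
        e=lambda hx,hy:1/(1+np.exp(np.clip((np.maximum(abs(x)-hx,abs(y)-hy))/.0003,-50,50)))
        rim=(e(.02925,.03925)-e(.02325,.03325)).mean(0)
        m=.108+.024*rim
        # ignore hood side, outside walls, nan
        xm,ym=x[4],y[4]
        ok=(ym>-.040)&(ym<.055)&(abs(xm)<.045)&~np.isnan(z)&(z>.095)
        r=np.abs(z-m)[ok]; return np.minimum(r,.015).mean()*1000
    best=None
    for dx in(-3,0,3):
        for dy in(-3,0,3):
            r=minimize(f,np.array(p0)+[dx,dy,0],method="Nelder-Mead",options=dict(xatol=.02,fatol=1e-4,initial_simplex=np.array(p0)+[dx,dy,0]+np.array([[0,0,0],[3,0,0],[0,3,0],[0,0,3]])))
            if best is None or r.fun<best.fun:best=r
    return best.x.round(2),round(best.fun,3)
E
python3 - <<'E'
from h import *
ct,cs=load("top0"),load("side0")
p0=(538.7,-179.5,15.)
print("depth top",bayfit(ct,p0))
R=[(.0465,.0665,.132,1)];R2=R+[(.0585,.0785,.132,1)]
for n,c in(("top",ct),("side",cs)):
    print(n,fit(c,p0,R,.7),fit(c,p0,R2,.7),fit(c,p0,R2,.7,(1,0,0)))
v=ct["pixels"].copy()
p=bayfit(ct,p0)[0]
for c,n,(a,b,e,f) in((ct,"t",(140,195,305,365)),(cs,"s",(195,265,250,330))):
    k=8; im=cv2.resize(c["pixels"][a:b,e:f],None,fx=k,fy=k,interpolation=cv2.INTER_CUBIC)[:,:,::-1].copy()
    for sx,sy in((.0465,.0665),(.0585,.0785)):
        for q in proj(c,rect(p[0]/1e3,p[1]/1e3,np.radians(p[2]),sx,sy,.132,200)):
            cv2.circle(im,tuple(int(t) for t in ((q-[e,a]+.5)*k)),1,(255,255,0),-1)
    cv2.imwrite(f"pics/bay_{n}.png",im)
E
```

```text
depth top (array([ 542.62, -173.77,   16.21]), np.float64(3.394))
top (array([ 495.94, -192.94,   16.7 ]), np.float64(-8.47)) (array([ 491.61, -175.1 ,   15.51]), np.float64(-15.43)) (array([ 493.26, -181.4 ,   15.69]), np.float64(-22.85))
side (array([ 544.67, -174.5 ,   15.97]), np.float64(-12.93)) (array([ 543.78, -175.95,   15.66]), np.float64(-22.64)) (array([ 543.49, -176.78,   13.37]), np.float64(-38.48))
```

View pics/bay_t.png

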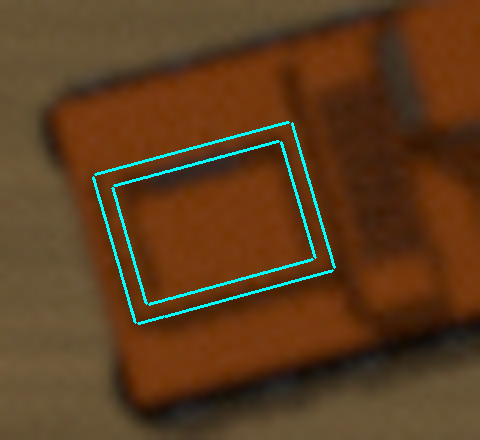

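View pics/bay_s.png

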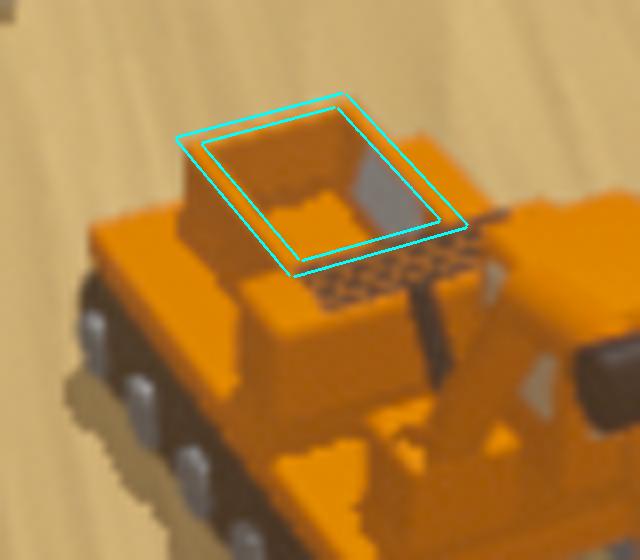

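```bash
python3 -m pendant '[[[1.7,6,0],[0,0,7],0],[[1.7,6,0],[0,0,7],0],[[1.7,6,0],[0,0,7],0],[[1.7,6,0],[0,0,7],0],[[1.7,6,0],[0,0,7],0],[[1.7,6,0],[0,0,7],0],[[1.7,6,0],[0,0,7],0],[[1.7,6,0],[0,0,7],0],[[1.7,6,0],[0,0,7],0],[[1.7,6,0],[0,0,7],0],[[1.7,6,0],[0,0,7],0],[[1.7,6,0],[0,0,7],0]]' 40
cat > d.py <<'E'
import sys
from workcell import manip
from h import *
o=manip.get_obs(); x,y,z,a=map(float,sys.argv[1:5])
Rm=R.from_quat(o["ee_rot"]); m=Rm.as_matrix()
best=None
for k in(0,180):
    t=np.radians(a+k); T=np.c_[[np.cos(t),np.sin(t),0],[np.sin(t),-np.cos(t),0],[0,0,-1]]
    rv=np.degrees((R.from_matrix(T)*Rm.inv()).as_rotvec())
    if best is None or np.linalg.norm(rv)<np.linalg.norm(best):best=rv
print("t",round(o["clock"],2),"pos",o["position"].round(4),"F",o["ft_force"].round(2),"M",o["torque"].round(3),"w",round(o["grip_width"],3))
print("need cm",((np.array([x,y,z])-o["position"])*100).round(2),"deg",best.round(2),"q",o["joint_pos"].round(2))
E
python3 d.py .5055 .241 .113 20.5
```

```text
clock: 1.6
position: [0.4644, 0.1573, 0.2443]
ee_rot: [0.983, 0.186, -0.001, 0.003]
ft_force: [1.4, -0.9, -0.1]
grip_width: 1.001
t 1.6 pos [0.4644 0.1573 0.2443] F [ 1.35 -0.9  -0.08] M [-0.039 -0.038 -0.035] w 1.001
need cm [  4.11   8.37 -13.13] deg [ 0.35 -0.04 -0.95] q [ 0.4   0.11 -0.86  1.77  0.09  1.3  -0.11]
```

```bash
python3 -m pendant '[[[2.1,4.2,-1],[0.3,0,-0.9],0],[[2.0,4.2,-2],[0,0,0],0],[[0,0,-1],[0,0,0],0],[[0,0,0],[0,0,0],0]]' 40
python3 d.py .5055 .241 .113 20.5
python3 - <<'E'
from workcell import manip
import cv2,numpy as np
for n in("side","top"):
    c=manip.camera(n); cv2.imwrite(f"pics/{n}1.png",c["pixels"][:,:,::-1]); np.savez(f"pics/{n}1.npz",**c)
a=cv2.imread("pics/side1.png")[70:230,170:330];b=cv2.imread("pics/top1.png")[110:270,130:290]
cv2.imwrite("pics/m1.png",cv2.resize(np.hstack([a,b]),None,fx=2.5,fy=2.5))
E
```

```text
clock: 2.1
position: [0.5055, 0.2483, 0.2017]
ee_rot: [0.983, 0.182, -0.002, -0.001]
ft_force: [0.8, -0.4, -0.6]
grip_width: 1.0
t 2.1 pos [0.5055 0.2483 0.2017] F [ 0.77 -0.4  -0.55] M [-0.077  0.041 -0.023] w 1.0
need cm [ 0.   -0.73 -8.87] deg [-0.1  -0.19 -0.43] q [ 0.19  0.35 -0.88  1.65  0.28  1.27 -0.38]
```

View pics/m1.png

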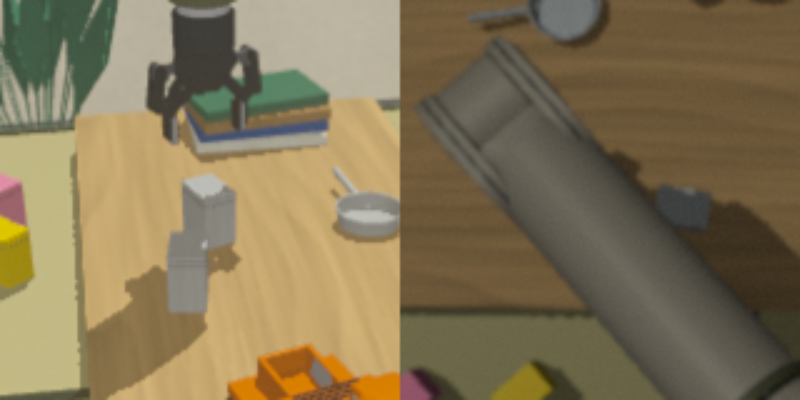

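The side view shows the open fingers straddling the left tin, with the top view blocked by the forearm. I'll descend now.

```bash
python3 -m pendant '[[[0,-0.7,-1],[0,0,-0.4],0],[[0,0,-3],[0,0,0],0],[[0,0,-2.5],[0,0,0],0],[[0,0,-1],[0,0,0],0],[[0,0,0],[0,0,0],0]]' 40
python3 d.py .5055 .241 .113 20.5
```

```text
clock: 2.82
position: [0.5079, 0.2346, 0.1281]
ee_rot: [0.985, 0.173, 0.003, 0.001]
ft_force: [0.2, 1.4, 0.4]
grip_width: 0.998
t 2.83 pos [0.5079 0.2346 0.1281] F [0.19 1.45 0.38] M [ 0.023  0.017 -0.037] w 0.998
need cm [-0.24  0.64 -1.51] deg [0.06 0.32 0.52] q [ 0.18  0.41 -0.85  1.75  0.34  1.13 -0.42]
```

```bash
python3 -m pendant '[[[-0.15,0.4,0],[0,0.3,0.4],0],[[0,0,0],[0,0,0],0],[[0,0,0],[0,0,0],0]]' 40
python3 d.py .5055 .241 .113 20.5
```

```text
clock: 3.2
position: [0.5073, 0.2392, 0.1304]
ee_rot: [0.984, 0.177, 0.001, 0.0]
ft_force: [1.0, 0.4, 0.4]
grip_width: 0.999
t 3.2 pos [0.5073 0.2392 0.1304] F [0.96 0.39 0.4 ] M [ 0.011 -0.058  0.015] w 0.999
need cm [-0.18  0.18 -1.74] deg [0.01 0.18 0.12] q [ 0.18  0.42 -0.85  1.74  0.34  1.14 -0.42]
```

```bash
python3 -m pendant '[[[-0.1,0.1,-1],[0,0.1,0],0],[[0,0,-0.8],[0,0,0],0],[[0,0,0],[0,0,0],0],[[0,0,0],[0,0,0],0]]' 40
python3 d.py .5055 .241 .113 20.5
```

```text
clock: 3.7
position: [0.5061, 0.2403, 0.1109]
ee_rot: [0.984, 0.177, 0.0, 0.0]
ft_force: [0.4, 0.2, 0.8]
grip_width: 0.995
t 3.7 pos [0.5061 0.2403 0.1109] F [0.39 0.18 0.77] M [-0.008 -0.02   0.052] w 0.995
need cm [-0.06  0.07  0.21] deg [0.02 0.05 0.11] q [ 0.17  0.44 -0.84  1.76  0.36  1.11 -0.44]
```

```bash
python3 -m pendant '[[[0,0,0.2],[0,0,0],255],[[0,0,0],[0,0,0],255],[[0,0,0],[0,0,0],255],[[0,0,0],[0,0,0],255],[[0,0,0],[0,0,0],255],[[0,0,0],[0,0,0],255]]' 50
python3 d.py .5055 .241 .113 20.5
```

```text
clock: 4.45
position: [0.5063, 0.2404, 0.1136]
ee_rot: [0.984, 0.177, 0.001, 0.0]
ft_force: [0.4, 0.5, 0.9]
grip_width: 0.509
t 4.45 pos [0.5063 0.2404 0.1136] F [0.35 0.49 0.92] M [-0.013 -0.015 -0.007] w 0.509
need cm [-0.08  0.06 -0.06] deg [-0.    0.1   0.11] q [ 0.17  0.44 -0.84  1.76  0.36  1.11 -0.43]
```

```bash
python3 -m pendant '[[[0,0,1],[0,0,0],255],[[0,0,1.4],[0,0,0],255],[[0,0,1.2],[0,0,0],255],[[0,0,0.8],[0,0,0],255],[[0,0,0],[0,0,0],255],[[0,0,0],[0,0,0],255]]'
python3 d.py .5055 .241 .163 20.5
python3 -m pendant '[[[0,0,0],[0,0,0],255],[[0,0,0],[0,0,0],255],[[0,0,0],[0,0,0],255],[[0,0,0],[0,0,0],255],[[0,0,0],[0,0,0],255],[[0,0,0],[0,0,0],255],[[0,0,0],[0,0,0],255],[[0,0,0],[0,0,0],255]]'
python3 d.py .5055 .241 .163 20.5
python3 - <<'E'
from workcell import manip
import cv2,numpy as np
for n in("side",):
    c=manip.camera(n); np.savez(f"pics/{n}2.npz",**c)
    cv2.imwrite("pics/m2.png",cv2.resize(c["pixels"][90:210,190:310,::-1],None,fx=4,fy=4))
E
python3 d.py .5055 .241 .163 20.5
```

```text
clock: 5.2
position: [0.5063, 0.2403, 0.1612]
ee_rot: [0.984, 0.177, 0.001, 0.0]
ft_force: [-0.6, -1.1, -1.6]
grip_width: 0.508
t 5.2 pos [0.5063 0.2403 0.1612] F [-0.59 -1.14 -1.62] M [-0.017  0.025  0.066] w 0.508
need cm [-0.08  0.07  0.18] deg [0.   0.13 0.12] q [ 0.19  0.38 -0.87  1.71  0.31  1.19 -0.4 ]
clock: 6.2
position: [0.5058, 0.2401, 0.1601]
ee_rot: [0.984, 0.177, 0.0, 0.0]
ft_force: [0.1, 0.6, -1.7]
grip_width: 0.508
t 6.2 pos [0.5058 0.2401 0.1601] F [ 0.11  0.59 -1.74] M [-0.005  0.108  0.036] w 0.508
need cm [-0.03  0.09  0.29] deg [0.03 0.03 0.1 ] q [ 0.19  0.38 -0.87  1.71  0.31  1.19 -0.4 ]
t 6.25 pos [0.5058 0.2401 0.1601] F [ 0.72  0.34 -2.12] M [-0.072  0.001 -0.044] w 0.514
need cm [-0.03  0.09  0.29] deg [0.03 0.03 0.11] q [ 0.19  0.38 -0.87  1.71  0.31  1.19 -0.4 ]
```

View pics/m2.png

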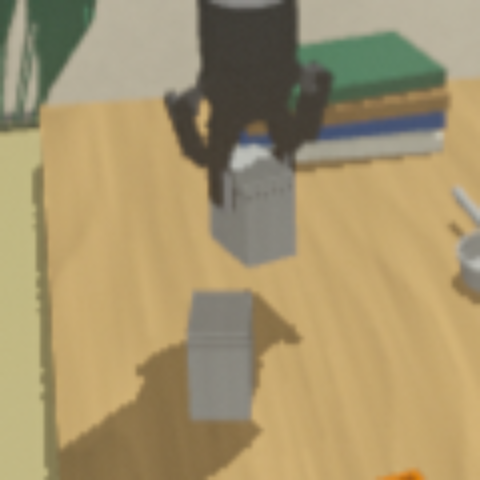

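```bash
python3 -m pendant '[[[0,0,-1.2],[0,0,0],255],[[0,0,-1.2],[0,0,0],255],[[0,0,-1],[0,0,0],255],[[0,0,-0.6],[0,0,0],255],[[0,0,0],[0,0,0],255],[[0,0,0],[0,0,0],255]]'
python3 d.py .5063 .2404 .1136 20.5
```

```text
clock: 7.0
position: [0.5053, 0.2399, 0.1164]
ee_rot: [0.984, 0.177, -0.001, 0.0]
ft_force: [-0.4, -0.1, -2.0]
grip_width: 0.509
t 7.0 pos [0.5053 0.2399 0.1164] F [-0.41 -0.06 -1.99] M [ 0.002  0.063 -0.03 ] w 0.509
need cm [ 0.1   0.05 -0.28] deg [ 0.05 -0.05  0.1 ] q [ 0.17  0.43 -0.84  1.75  0.36  1.12 -0.43]
```

```bash
python3 -m pendant '[[[0,0,-0.2],[0,0,0],255],[[0,0,0],[0,0,0],255],[[0,0,-0.15],[0,0,0],255],[[0,0,0],[0,0,0],255]]'
python3 d.py .5063 .2404 .1136 20.5
```

```text
clock: 7.5
position: [0.5058, 0.2401, 0.1136]
ee_rot: [0.984, 0.177, 0.0, 0.0]
ft_force: [-0.3, 0.2, -1.8]
grip_width: 0.511
t 7.5 pos [0.5058 0.2401 0.1136] F [-0.31  0.18 -1.78] M [ 0.022 -0.031 -0.014] w 0.511
need cm [ 0.05  0.03 -0.  ] deg [0.03 0.04 0.11] q [ 0.17  0.44 -0.84  1.76  0.36  1.11 -0.43]
```

```bash
python3 -m pendant '[[[0,0,-0.1],[0,0,0],255],[[0,0,0],[0,0,0],255],[[0,0,0],[0,0,0],255]]'
python3 d.py .5063 .2404 .1136 20.5
```

```text
clock: 7.88
position: [0.506, 0.2402, 0.1136]
ee_rot: [0.984, 0.177, 0.001, 0.001]
ft_force: [0.4, -0.4, -1.5]
grip_width: 0.505
t 7.88 pos [0.506  0.2402 0.1136] F [ 0.36 -0.43 -1.46] M [ 0.002  0.059 -0.003] w 0.505
need cm [ 0.03  0.02 -0.  ] deg [0.05 0.08 0.11] q [ 0.17  0.44 -0.84  1.76  0.36  1.11 -0.43]
```

```bash
python3 -m pendant '[[[0,0,-0.2],[0,0,0],255],[[0,0,0],[0,0,0],255],[[0,0,0],[0,0,0],255]]'
python3 d.py .5063 .2404 .1136 20.5
```

```text
clock: 8.25
position: [0.5063, 0.2403, 0.1137]
ee_rot: [0.984, 0.177, 0.001, 0.001]
ft_force: [0.5, -1.0, -1.1]
grip_width: 0.505
t 8.25 pos [0.5063 0.2403 0.1137] F [ 0.55 -0.98 -1.13] M [ 0.07  -0.007  0.049] w 0.505
need cm [-0.    0.01 -0.01] deg [0.1  0.13 0.13] q [ 0.17  0.44 -0.84  1.76  0.36  1.11 -0.44]
```

```bash
python3 -m pendant '[[[0,0,0],[0,0,0],0],[[0,0,0],[0,0,0],0],[[0,0,0],[0,0,0],0],[[0,0,0],[0,0,0],0],[[0,0,1],[0,0,0],0],[[0,0,2],[0,0,0],0],[[0,0,2],[0,0,0],0],[[0,0,1.5],[0,0,0],0],[[0,0,0],[0,0,0],0]]'
python3 d.py .4635 .0908 .113 -9.8
python3 - <<'E'
from workcell import manip
import cv2,numpy as np
for n in("side",):
    c=manip.camera(n); np.savez(f"pics/{n}3.npz",**c)
    cv2.imwrite("pics/m3.png",cv2.resize(c["pixels"][90:210,190:310,::-1],None,fx=4,fy=4))
from h import *
print(fit(c,(506,239,19),[(.044,.064,.132,1)]))
E
```

```text
clock: 9.38
position: [0.5069, 0.241, 0.1848]
ee_rot: [0.984, 0.177, 0.002, 0.001]
ft_force: [0.2, -0.1, -0.5]
grip_width: 1.001
t 9.38 pos [0.5069 0.241  0.1848] F [ 0.24 -0.14 -0.48] M [-0.002 -0.015  0.018] w 1.001
need cm [ -4.34 -15.02  -7.18] deg [  0.09   0.27 -30.18] q [ 0.2   0.36 -0.88  1.68  0.29  1.23 -0.39]
(array([503.5 , 244.08,  16.71]), np.float64(-13.63))
```

View pics/m3.png

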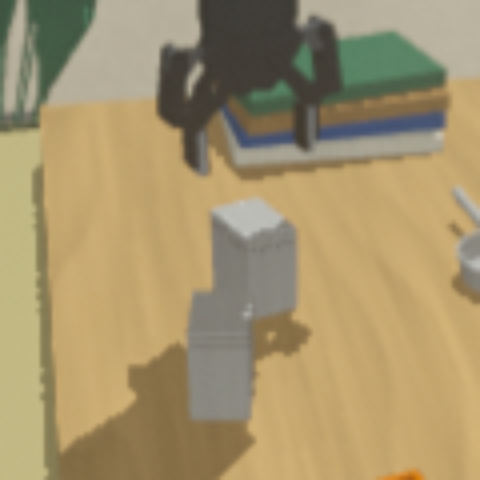

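The left tin stands upright where it was, at about (254,255) in the crop. Next is the right tin.

```bash
python3 -m pendant '[[[-0.8,-3,0.5],[0,0,-6],0],[[-1,-4,0],[0,0,-8],0],[[-1,-3.5,0],[0,0,-7.5],0],[[-0.8,-2,0],[0,0,-4],0],[[0,0,0],[0,0,0],0],[[0,0,0],[0,0,0],0]]'
python3 d.py .4635 .0908 .113 -9.8
```

```text
clock: 10.18
position: [0.4674, 0.1122, 0.1856]
ee_rot: [0.999, -0.051, -0.001, 0.001]
ft_force: [0.4, 0.6, -0.1]
grip_width: 0.997
t 10.18 pos [0.4674 0.1122 0.1856] F [ 0.43  0.59 -0.07] M [-0.    -0.005  0.003] w 0.997
need cm [-0.39 -2.14 -7.26] deg [ 0.09 -0.09 -3.97] q [ 0.43  0.13 -0.8   1.88  0.1   1.18 -0.51]
```

```bash
python3 -m pendant '[[[-0.3,-1.2,0],[0,0,-2.4],0],[[-0.1,-0.6,0],[0,0,-1.2],0],[[0,0,-1],[0,0,0],0],[[0,0,-1.2],[0,0,0],0],[[0,0,-1],[0,0,0],0],[[0,0,0],[0,0,0],0],[[0,0,0],[0,0,0],0]]'
python3 d.py .4635 .0908 .113 -9.8
```

```text
clock: 11.05
position: [0.4627, 0.0954, 0.1502]
ee_rot: [0.997, -0.082, -0.002, 0.0]
ft_force: [0.2, -0.2, 0.2]
grip_width: 0.999
t 11.05 pos [0.4627 0.0954 0.1502] F [ 0.24 -0.17  0.18] M [-0.002  0.024 -0.005] w 0.999
need cm [ 0.08 -0.46 -3.72] deg [-0.01 -0.22 -0.42] q [ 0.44  0.15 -0.78  1.94  0.12  1.1  -0.55]
```

```bash
python3 -m pendant '[[[0.1,-0.4,-0.5],[0,-0.2,-0.4],0],[[0,0,-1.2],[0,0,0],0],[[0,0,-1.2],[0,0,0],0],[[0,0,-0.7],[0,0,0],0],[[0,0,0],[0,0,0],0],[[0,0,0],[0,0,0],0]]'
python3 d.py .4635 .0908 .113 -9.8
```

```text
clock: 11.8
position: [0.4638, 0.0911, 0.1117]
ee_rot: [0.996, -0.085, -0.0, -0.0]
ft_force: [0.7, 0.6, -1.3]
grip_width: 1.0
t 11.8 pos [0.4638 0.0911 0.1117] F [ 0.65  0.59 -1.33] M [-0.022  0.044  0.042] w 1.0
need cm [-0.03 -0.03  0.13] deg [-0.02 -0.    0.  ] q [ 0.43  0.21 -0.77  1.98  0.17  1.02 -0.59]
```

```bash
python3 -m pendant '[[[0,0,0.2],[0,0,0],255],[[0,0,0],[0,0,0],255],[[0,0,0],[0,0,0],255],[[0,0,0],[0,0,0],255],[[0,0,0],[0,0,0],255],[[0,0,0],[0,0,0],255]]' 60
python3 d.py .4635 .0908 .113 -9.8
python3 -m pendant '[[[0,0,1],[0,0,0],255],[[0,0,1.4],[0,0,0],255],[[0,0,1.2],[0,0,0],255],[[0,0,1],[0,0,0],255],[[0,0,0],[0,0,0],255],[[0,0,0],[0,0,0],255]]'
python3 -m pendant '[[[0,0,0],[0,0,0],255],[[0,0,0],[0,0,0],255],[[0,0,0],[0,0,0],255],[[0,0,0],[0,0,0],255],[[0,0,0],[0,0,0],255],[[0,0,0],[0,0,0],255],[[0,0,0],[0,0,0],255],[[0,0,0],[0,0,0],255]]'
python3 d.py .4635 .0908 .113 -9.8
python3 - <<'E'
from workcell import manip
import cv2,numpy as np
for n in("side",):
    c=manip.camera(n); np.savez(f"pics/{n}4.npz",**c)
    cv2.imwrite("pics/m4.png",cv2.resize(c["pixels"][90:210,190:310,::-1],None,fx=4,fy=4))
E
python3 d.py .4635 .0908 .113 -9.8
```

```text
clock: 12.55
position: [0.4642, 0.0913, 0.1146]
ee_rot: [0.996, -0.085, 0.001, -0.0]
ft_force: [-0.4, -1.1, -0.3]
grip_width: 0.505
t 12.55 pos [0.4642 0.0913 0.1146] F [-0.39 -1.05 -0.31] M [-0.018  0.041 -0.002] w 0.505
need cm [-0.07 -0.05 -0.16] deg [-0.01  0.07 -0.01] q [ 0.43  0.2  -0.77  1.97  0.16  1.03 -0.59]
clock: 13.3
position: [0.4635, 0.091, 0.1636]
ee_rot: [0.996, -0.085, 0.0, 0.0]
ft_force: [0.3, 0.2, -4.8]
grip_width: 0.508
clock: 14.3
position: [0.4629, 0.0909, 0.1626]
ee_rot: [0.996, -0.085, -0.001, 0.0]
ft_force: [0.3, -0.5, -4.4]
grip_width: 0.505
t 14.3 pos [0.4629 0.0909 0.1626] F [ 0.28 -0.53 -4.42] M [-0.063  0.009 -0.001] w 0.505
need cm [ 0.06 -0.01 -4.96] deg [ 0.01 -0.08 -0.01] q [ 0.45  0.13 -0.78  1.93  0.1   1.12 -0.54]
t 14.35 pos [0.4629 0.0909 0.1626] F [ 0.7  -0.48 -3.7 ] M [-0.019 -0.036 -0.039] w 0.507
need cm [ 0.06 -0.01 -4.96] deg [ 0.01 -0.08 -0.01] q [ 0.45  0.13 -0.78  1.93  0.1   1.12 -0.54]
```

View pics/m4.png

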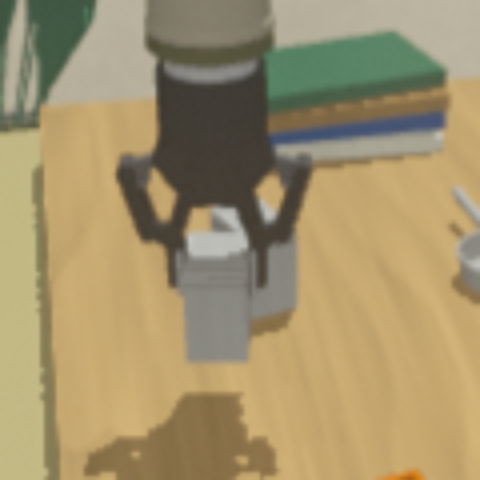

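The left tin read about 1.9 N and the right about 4.3 N, so the right one is heavier. I'll take it up and over to the bay.

```bash
python3 -m pendant '[[[0,-0.5,1.5],[0,0,0],255],[[0.6,-2,1.8],[0,0,2],255],[[1,-3.5,1.5],[0,0,3.5],255],[[1,-3.5,0],[0,0,3.5],255],[[1,-3.5,0],[0,0,3.5],255],[[1,-3.5,0],[0,0,3.5],255],[[1,-3.5,0],[0,0,3.5],255],[[0.8,-2,0],[0,0,2],255],[[0.2,-0.8,0],[0,0,1],255],[[0,0,0],[0,0,0],255],[[0,0,0],[0,0,0],255]]'
python3 d.py .5435 -.1748 .19 16
```

```text
clock: 15.72
position: [0.5307, -0.1458, 0.2226]
ee_rot: [0.993, 0.118, 0.003, 0.001]
ft_force: [0.1, 0.6, -5.2]
grip_width: 0.51
t 15.72 pos [ 0.5307 -0.1458  0.2226] F [ 0.11  0.56 -5.21] M [ 0.     0.02  -0.022] w 0.51
need cm [ 1.28 -2.9  -3.26] deg [0.07 0.39 2.5 ] q [ 0.72  0.23 -0.62  1.68  0.14  1.27  0.31]
```

```bash
python3 -m pendant '[[[0.6,-1.4,-0.5],[0,0.3,1.2],255],[[0.5,-1,-0.8],[0,0,0.8],255],[[0.1,-0.3,-0.6],[0,0,0.3],255],[[0,0,0],[0,0,0],255],[[0,0,0],[0,0,0],255]]'
python3 d.py .5435 -.1748 .19 16
python3 - <<'E'
from workcell import manip
import cv2,numpy as np
for n in("side","top"):
    c=manip.camera(n); cv2.imwrite(f"pics/{n}5.png",c["pixels"][:,:,::-1]); np.savez(f"pics/{n}5.npz",**c)
a=cv2.imread("pics/side5.png")[150:280,230:360];b=cv2.imread("pics/top5.png")[110:240,270:400]
cv2.imwrite("pics/m5.png",cv2.resize(np.hstack([a,b]),None,fx=3,fy=3))
E
```

```text
clock: 16.35
position: [0.5432, -0.1732, 0.2017]
ee_rot: [0.99, 0.14, 0.0, 0.0]
ft_force: [0.5, -0.5, -3.8]
grip_width: 0.509
t 16.35 pos [ 0.5432 -0.1732  0.2017] F [ 0.48 -0.52 -3.85] M [-0.006 -0.002  0.002] w 0.509
need cm [ 0.03 -0.16 -1.17] deg [ 0.03  0.01 -0.06] q [ 0.73  0.3  -0.6   1.65  0.18  1.25  0.38]
```

View pics/m5.png

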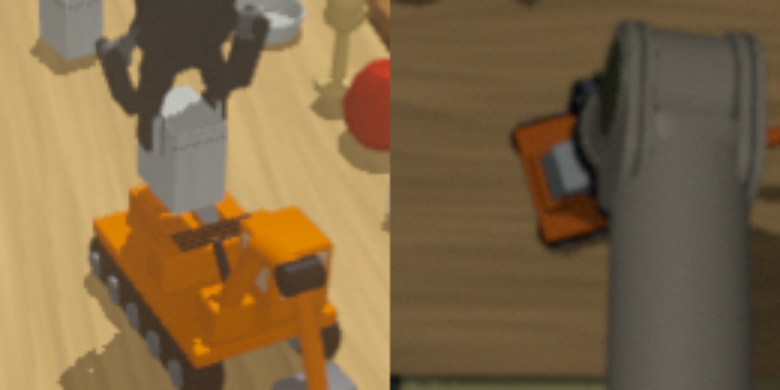

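```bash
cat > f5.py <<'E'
from h import *
c=load("side5"); zb=.2017-.0546
im=c["pixels"].astype(float).mean(2)
g=np.hypot(gaussian_filter(im,.8,order=(0,1)),gaussian_filter(im,.8,order=(1,0)))
def model(p):
    x,y,a=p[0]/1e3,p[1]/1e3,np.radians(p[2]); t=np.linspace(0,1,42)[2:-2,None]
    C=lambda ex,ey,z:np.array([x+np.cos(a)*ex-np.sin(a)*ey,y+np.sin(a)*ex+np.cos(a)*ey,z])
    A,B,D=C(-.022,.032,zb),C(-.022,-.032,zb),C(.022,-.032,zb)
    up=np.array([0,0,.03])
    L=[A+(B-A)*t,B+(D-B)*t,A+up*t,D+up*t,B+up*t*2]
    return np.vstack(L)
def f(p):
    uv=proj(c,model(p)); return -map_coordinates(g,[uv[:,1],uv[:,0]],order=3).mean()
best=None
for dx in(-4,0,4):
    for dy in(-4,0,4):
        r=minimize(f,np.array([543.2,-173.2,16.])+[dx,dy,0],method="Nelder-Mead",options=dict(xatol=.02,fatol=1e-3))
        if best is None or r.fun<best.fun:best=r
print(best.x,best.fun,f([543.2,-173.2,16]))
k=8;a,b,e,ff=170,240,260,335
o=cv2.resize(c["pixels"][a:b,e:ff],None,fx=k,fy=k,interpolation=cv2.INTER_CUBIC)[:,:,::-1].copy()
for P,col in((model([543.2,-173.2,16]),(0,0,255)),(model(best.x),(0,255,0)),(rect(.5435,-.1748,np.radians(16),.0465,.0665,.132,150),(255,255,0))):
    for q in proj(c,P): cv2.circle(o,tuple(int(v) for v in (q-[e,a]+.5)*k),1,col,-1)
cv2.imwrite("pics/m5o.png",o)
E
python3 f5.py
```

```text
[ 542.46771899 -175.61788511   16.15573996] -10.776282373763422 -10.394701587852394
```

View pics/m5o.png

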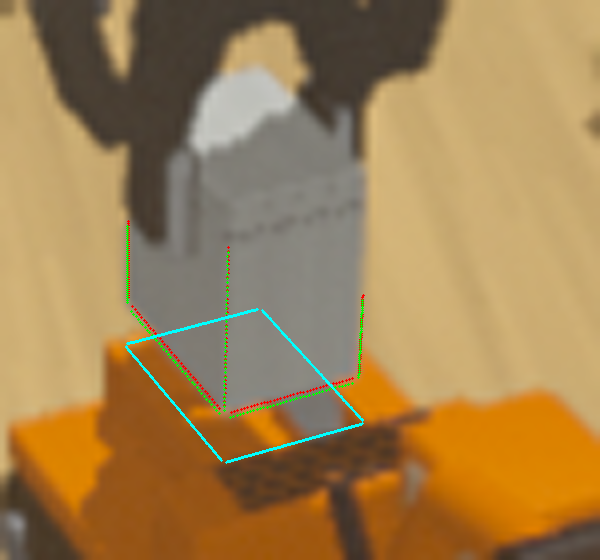

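```bash
python3 -m pendant '[[[0.08,-0.06,-0.5],[0,0,0],255],[[0,0,-0.3],[0,0,0],255],[[0,0,0],[0,0,0],255],[[0,0,0],[0,0,0],255]]'
python3 d.py .544 -.1738 .187 16
python3 - <<'E'
from h import *
ct=load("top0")
im=ct["pixels"].astype(float)
for ch in ((1,0,0),(1,1,1)):
    q=im@np.array(ch,float)
    g=np.hypot(gaussian_filter(q,.7,order=(0,1)),gaussian_filter(q,.7,order=(1,0)))
    def f(p,R):
        return -sum(map_coordinates(g,proj(ct,rect(p[0]/1e3,p[1]/1e3,np.radians(p[2]),a,b,.132))[:,::-1].T,order=3).mean() for a,b in R)
    for R_ in ([(.0465,.0665)],[(.0465,.0665),(.0585,.0785)]):
        G=[(f((x,y,a),R_),x,y,a) for x in np.arange(538,548.1,.5) for y in np.arange(-181,-168,.5) for a in (15,16,17)]
        print(ch,len(R_),sorted(G)[:4])
E
```

```text
clock: 16.95
position: [0.5441, -0.1735, 0.1937]
ee_rot: [0.99, 0.14, 0.0, 0.001]
ft_force: [-0.2, 0.5, -4.2]
grip_width: 0.505
t 16.95 pos [ 0.5441 -0.1735  0.1937] F [-0.19  0.5  -4.21] M [ 0.023  0.036 -0.001] w 0.505
need cm [-0.01 -0.03 -0.67] deg [ 0.07  0.05 -0.08] q [ 0.73  0.31 -0.6   1.66  0.18  1.23  0.37]
(1, 0, 0) 1 [(np.float64(-11.317513075644378), np.float64(546.5), np.float64(-180.5), 17), (np.float64(-11.29209148225774), np.float64(546.5), np.float64(-181.0), 17), (np.float64(-11.27374397846028), np.float64(546.0), np.float64(-180.5), 17), (np.float64(-11.26282375291721), np.float64(546.0), np.float64(-181.0), 17)]
(1, 0, 0) 2 [(np.float64(-21.378302634908536), np.float64(539.5), np.float64(-181.0), 16), (np.float64(-21.33931310863374), np.float64(539.5), np.float64(-181.0), 15), (np.float64(-21.298052479174327), np.float64(539.5), np.float64(-181.0), 17), (np.float64(-21.210352761594088), np.float64(540.0), np.float64(-181.0), 16)]
(1, 1, 1) 1 [(np.float64(-17.08496700890758), np.float64(545.5), np.float64(-181.0), 17), (np.float64(-17.030642468964363), np.float64(545.0), np.float64(-181.0), 17), (np.float64(-17.026333999428978), np.float64(546.0), np.float64(-181.0), 17), (np.float64(-16.99254787057243), np.float64(546.0), np.float64(-180.5), 17)]
(1, 1, 1) 2 [(np.float64(-32.42131207907208), np.float64(538.0), np.float64(-170.5), 17), (np.float64(-32.41785822581116), np.float64(538.0), np.float64(-170.0), 16), (np.float64(-32.41779093491483), np.float64(538.0), np.float64(-170.5), 16), (np.float64(-32.371417984087955), np.float64(538.0), np.float64(-170.0), 15)]
```

```bash
python3 -m pendant '[[[0,0,-0.4],[0,0,0],255],[[0,0,-0.3],[0,0,0],255],[[0,0,-0.1],[0,0,0],255],[[0,0,0],[0,0,0],255]]'
python3 d.py .544 -.1736 .18 16
python3 -m pendant '[[[0,0,-0.3],[0,0,0],255],[[0,0,-0.2],[0,0,0],255],[[0,0,0],[0,0,0],255]]'
python3 d.py .544 -.1736 .18 16
```

```text
clock: 17.45
position: [0.5444, -0.1736, 0.1865]
ee_rot: [0.99, 0.14, 0.001, 0.001]
ft_force: [-2.0, 1.2, -2.3]
grip_width: 0.506
t 17.45 pos [ 0.5444 -0.1736  0.1865] F [-1.99  1.17 -2.33] M [0.263 0.374 0.02 ] w 0.506
need cm [-0.04  0.   -0.65] deg [ 0.11  0.11 -0.07] q [ 0.73  0.31 -0.6   1.66  0.19  1.22  0.37]
clock: 17.82
position: [0.5451, -0.1745, 0.186]
ee_rot: [0.99, 0.139, 0.002, 0.003]
ft_force: [-0.9, 1.4, -1.3]
grip_width: 0.505
t 17.82 pos [ 0.5451 -0.1745  0.186 ] F [-0.88  1.44 -1.33] M [ 0.393  0.331 -0.006] w 0.505
need cm [-0.11  0.09 -0.6 ] deg [ 0.28  0.26 -0.04] q [ 0.73  0.31 -0.6   1.67  0.19  1.21  0.37]
```

```bash
python3 -m pendant '[[[0,0,0.3],[0.3,0.3,0],255],[[0.05,-0.08,0.1],[0,0,0],255],[[0,0,0],[0,0,0],255],[[0,0,0],[0,0,0],255]]'
python3 d.py .545 -.175 .18 16
```

```text
clock: 18.32
position: [0.5456, -0.1755, 0.1889]
ee_rot: [0.99, 0.139, -0.001, -0.001]
ft_force: [-0.5, -0.3, -5.2]
grip_width: 0.505
t 18.32 pos [ 0.5456 -0.1755  0.1889] F [-0.45 -0.31 -5.19] M [-0.047 -0.013  0.001] w 0.505
need cm [-0.06  0.05 -0.89] deg [-0.07 -0.09 -0.03] q [ 0.73  0.32 -0.6   1.65  0.19  1.23  0.37]
```

```bash
python3 -m pendant '[[[-0.02,0.02,-0.2],[0,0,0],255],[[0,0,-0.3],[0,0,0],255],[[0,0,-0.2],[0,0,0],255],[[0,0,0],[0,0,0],255]]'
python3 d.py .545 -.175 .18 16
```

```text
clock: 18.82
position: [0.5452, -0.1753, 0.1809]
ee_rot: [0.99, 0.139, -0.001, -0.001]
ft_force: [-0.3, -0.4, -3.8]
grip_width: 0.508
t 18.82 pos [ 0.5452 -0.1753  0.1809] F [-0.35 -0.42 -3.79] M [-0.061 -0.001  0.017] w 0.508
need cm [-0.02  0.03 -0.09] deg [-0.08 -0.12 -0.03] q [ 0.73  0.33 -0.6   1.66  0.19  1.21  0.37]
```

It has entered the pocket with no contact force. Continuing down.

```bash
python3 -m pendant '[[[0,0,-0.3],[0,0,0],255],[[0,0,-0.3],[0,0,0],255],[[0,0,-0.1],[0,0,0],255],[[0,0,0],[0,0,0],255]]'
python3 d.py .545 -.175 .1626 16
python3 -m pendant '[[[0,0,-0.3],[0,0,0],255],[[0,0,-0.2],[0,0,0],255],[[0,0,0],[0,0,0],255]]'
python3 d.py .545 -.175 .1626 16
```

```text
clock: 19.32
position: [0.5443, -0.1762, 0.1742]
ee_rot: [0.99, 0.139, -0.002, -0.0]
ft_force: [-3.1, 0.2, -1.4]
grip_width: 0.509
t 19.32 pos [ 0.5443 -0.1762  0.1742] F [-3.15  0.23 -1.44] M [-0.017  0.648 -0.137] w 0.509
need cm [ 0.07  0.12 -1.16] deg [-0.01 -0.22  0.05] q [ 0.73  0.33 -0.59  1.67  0.2   1.2   0.37]
clock: 19.7
position: [0.5443, -0.1766, 0.1697]
ee_rot: [0.99, 0.138, -0.002, 0.0]
ft_force: [-3.4, -1.0, -0.4]
grip_width: 0.504
t 19.7 pos [ 0.5443 -0.1766  0.1697] F [-3.39 -1.03 -0.43] M [-0.036  0.855 -0.134] w 0.504
need cm [ 0.07  0.16 -0.71] deg [ 0.04 -0.2   0.08] q [ 0.73  0.33 -0.59  1.68  0.2   1.19  0.36]
```

```bash
python3 -m pendant '[[[0,0,-0.3],[0,0,0],255],[[0,0,-0.3],[0,0,0],255],[[0,0,0],[0,0,0],255]]'
python3 d.py .545 -.175 .1626 16
python3 -m pendant '[[[0,0,-0.25],[0,0,0],255],[[0,0,-0.2],[0,0,0],255],[[0,0,0],[0,0,0],255]]'
python3 d.py .545 -.175 .1626 16
```

```text
clock: 20.08
position: [0.5444, -0.177, 0.1639]
ee_rot: [0.99, 0.138, -0.002, 0.001]
ft_force: [-4.0, -1.3, -1.3]
grip_width: 0.507
t 20.07 pos [ 0.5444 -0.177   0.1639] F [-3.99 -1.35 -1.34] M [-0.134  0.731 -0.178] w 0.507
need cm [ 0.06  0.2  -0.13] deg [ 0.09 -0.17  0.1 ] q [ 0.72  0.34 -0.59  1.68  0.2   1.18  0.36]
clock: 20.45
position: [0.5444, -0.1769, 0.163]
ee_rot: [0.99, 0.138, -0.002, 0.002]
ft_force: [-1.7, -1.2, -7.7]
grip_width: 0.507
t 20.45 pos [ 0.5444 -0.1769  0.163 ] F [-1.75 -1.22 -7.7 ] M [-0.436  0.157 -0.14 ] w 0.507
need cm [ 0.06  0.19 -0.04] deg [ 0.21 -0.17  0.09] q [ 0.72  0.34 -0.59  1.68  0.21  1.18  0.36]
```

```bash
python3 -m pendant '[[[0,0,-0.2],[0,0,0],255],[[0,0,-0.2],[0,0,0],255]]'
python3 d.py .545 -.175 .1626 16
python3 -m pendant '[[[0,0,-0.2],[0,0,0],255],[[0,0,-0.2],[0,0,0],255]]'
python3 d.py .545 -.175 .1626 16
```

```text
clock: 20.7
position: [0.5445, -0.1768, 0.1628]
ee_rot: [0.99, 0.138, -0.002, 0.003]
ft_force: [-14.4, 2.5, 24.5]
grip_width: 0.51
t 20.7 pos [ 0.5445 -0.1768  0.1628] F [-14.38   2.48  24.47] M [ 0.08   3.4   -0.171] w 0.51
need cm [ 0.05  0.18 -0.02] deg [ 0.32 -0.15  0.08] q [ 0.72  0.34 -0.59  1.69  0.21  1.18  0.36]
clock: 20.95
position: [0.5445, -0.1767, 0.1627]
ee_rot: [0.99, 0.139, -0.002, 0.004]
ft_force: [-14.1, 2.2, 21.4]
grip_width: 0.507
t 20.95 pos [ 0.5445 -0.1767  0.1627] F [-14.07   2.17  21.41] M [ 0.108  3.167 -0.223] w 0.507
need cm [ 0.05  0.17 -0.01] deg [ 0.46 -0.14  0.07] q [ 0.72  0.34 -0.59  1.69  0.21  1.18  0.35]
```

The 24 N reaction at z = 0.1628 is the hard floor (predicted 0.1626). I'll relax, open and rise.

```bash
python3 -m pendant '[[[0,0,0],[0,0,0],255],[[0,0,0],[0,0,0],0],[[0,0,0],[0,0,0],0],[[0,0,0],[0,0,0],0],[[0,0,0],[0,0,0],0],[[0,0,0.6],[0,0,0],0],[[0,0,1.5],[0,0,0],0],[[0,0,2],[0,0,0],0],[[0,0,2.5],[0,0,0],0],[[0,0,2.5],[0,0,0],0],[[0,0,0],[0,0,0],0]]'
python3 d.py .545 -.175 .1626 16
python3 - <<'E'
from workcell import manip
from h import *
c=manip.camera("side"); np.savez("pics/side6.npz",**c)
k=6;a,b,e,f=180,280,250,350
o=cv2.resize(c["pixels"][a:b,e:f],None,fx=k,fy=k,interpolation=cv2.INTER_CUBIC)[:,:,::-1].copy()
for z,col in((.156,(0,255,0)),):
    for q in proj(c,rect(.5437,-.1763,np.radians(16),.044,.064,z,150)): cv2.circle(o,tuple(int(v) for v in (q-[e,a]+.5)*k),1,col,-1)
cv2.imwrite("pics/m6.png",o)
W=pts(c); r=c["range_z"]
m=(W[...,2]>.148)&(abs(W[...,0]-.5437)<.02)&(abs(W[...,1]+.176)<.026)&(W[...,2]<.175)
print("lid z side",np.median(W[m][:,2]),m.sum())
print(fit(c,(543.7,-176.3,16),[(.044,.064,.156,1)],.8))
E
```

```text
clock: 22.32
position: [0.5469, -0.1753, 0.262]
ee_rot: [0.99, 0.14, 0.002, 0.004]
ft_force: [0.2, 0.2, 0.2]
grip_width: 0.998
t 22.32 pos [ 0.5469 -0.1753  0.262 ] F [0.15 0.24 0.18] M [0.005 0.03  0.018] w 0.998
need cm [-0.19  0.03 -9.94] deg [ 0.46  0.31 -0.05] q [ 0.73  0.26 -0.6   1.56  0.16  1.36  0.39]
lid z side 0.1607998041021621 35
(array([ 511.67, -164.  ,   17.33]), np.float64(-10.72))
```

View pics/m6.png

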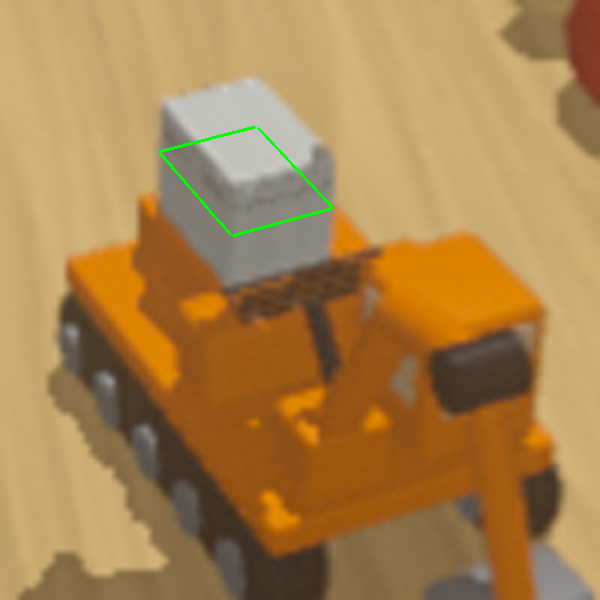

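My lid height was wrong: it should be 0.108 + 0.072 = 0.180. I'll move the arm out of view and check again.

```bash
python3 -m pendant '[[[0,-2,2],[0,0,0],0],[[-1.5,-5,1.5],[0,0,-5],0],[[-2.5,-5,0],[0,0,-8],0],[[-3,-5,0],[0,0,-8],0],[[-3,-5,0],[0,0,-8],0],[[-3,-5,0],[0,0,-8],0],[[-3,-5,0],[0,0,-8],0],[[-2.5,-4,0],[0,0,-8],0],[[-2,-2,0],[0,0,-5],0],[[0,0,0],[0,0,0],0]]'
python3 - <<'E'
from workcell import manip
from h import *
from workcell import manip
out=[]
for n,(a,b,e,f) in dict(side=(180,280,250,350),top=(120,220,290,390)).items():
    c=manip.camera(n); np.savez(f"pics/{n}7.npz",**c); cv2.imwrite(f"pics/{n}7.png",c["pixels"][:,:,::-1])
    k=4
    o=cv2.resize(c["pixels"][a:b,e:f],None,fx=k,fy=k,interpolation=cv2.INTER_CUBIC)[:,:,::-1].copy()
    for q in proj(c,rect(.5437,-.1763,np.radians(16),.044,.064,.18,100)): cv2.circle(o,tuple(int(v) for v in (q-[e,a]+.5)*k),1,(0,255,0),-1)
    out.append(o)
    W=pts(c); m=(W[...,2]>.168)&(W[...,2]<.195)&(abs(W[...,0]-.5437)<.04)&(abs(W[...,1]+.175)<.045)
    x,y,z=W[m].T; X=np.c_[x-.5437,y+.1763,np.ones_like(x)]
    print(n,"lid median z",np.median(z),m.sum(),"plane",np.linalg.lstsq(X,z,rcond=None)[0].round(4),"fit",fit(c,(543.7,-176.3,16),[(.044,.064,.18,1)],.8))
    print("L",fit(c,(506,241,20),[(.044,.064,.132,1)],.8))
cv2.imwrite("pics/m7.png",np.hstack(out))
E
```

```text
clock: 23.62
position: [0.3291, -0.563, 0.2892]
ee_rot: [0.928, -0.372, -0.004, 0.001]
ft_force: [-0.2, 0.7, -0.8]
grip_width: 0.996
side lid median z 0.17961616397162083 403 plane [0.0356 0.0779 0.1789] fit (array([ 543.76, -177.24,   15.16]), np.float64(-20.48))
L (array([505.84, 238.76,  19.97]), np.float64(-17.88))
top lid median z 0.1808273400986532 352 plane [ 0.0194 -0.0164  0.1806] fit (array([ 544.58, -176.95,   16.01]), np.float64(-16.78))
L (array([505.64, 241.49,  21.08]), np.float64(-15.87))
```

View pics/m7.png

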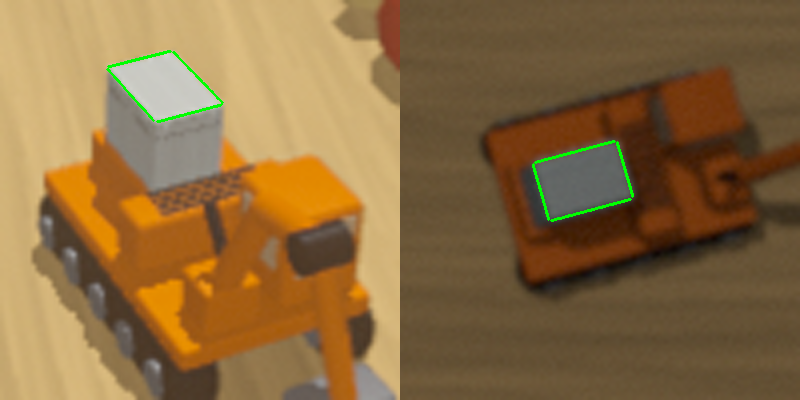

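View pics/side7.png

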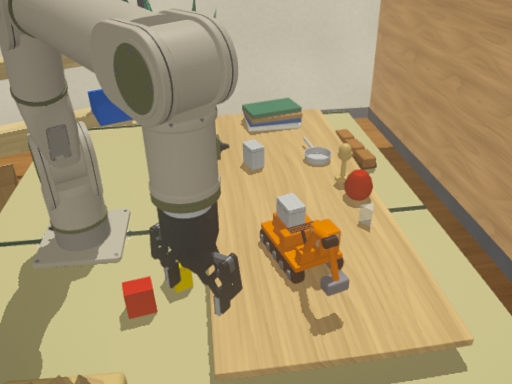

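The top view shows the lid at z = 0.1808; the known left tin's lid reads 0.7 mm high in that camera, so that is about 0.180, as expected when home. The tin is upright and lined up with the bay, and the left tin and the other toys haven't moved. I'll hand in now.

```bash
python3 -c "
from workcell import manip
o=manip.get_obs();print(o['clock'],abs(o['joint_velocities']).max())
print(manip.hand_in())"
```

```text
23.725 0.02272571609775534
the job is handed in; nothing more can be done
None
```

I lifted and held both tins about 5 cm up, left then right. The right tin was clearly heavier (about 4.3 N on the wrist against 1.9 N), so I pressed it into the bay and handed in at 23.7 s.

- **Insertion:** The first approach touched the bay rim lightly, so I raised the tin, shifted it 1–2 mm and it went in. I pressed until it met the hard floor at about 24 N down and 14 N sideways at the wrist, well under 60 N.
- **Seated tin:** Its lid measured about 0.180 m, which is the height expected when fully home. It stands upright and in line with the bay to about 1°. Its centre read (544.6, -177.0) mm from the top camera and (543.8, -177.2) from the side camera.
- **Disagreement:** My first depth-based estimate of the bay centre was (542.6, -173.8) mm, about 3–4 mm off, mostly in y. The tin has only 1.25 mm of play in the bay, so I put this down to the estimate.
- **Left tin:** It stands upright within about 1 mm of its start by the top camera.
- **Other toys and robot:** By eye, the other toys had not moved. The arm was clear of everything at hand-in.

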